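# Slide the drip tray home under the pour-over dripper

## Robot

A 7-joint arm with a two-finger parallel gripper is mounted at the origin on the work surface. World frame = base frame: x ahead of the robot, y to its left, z up, the work surface at z = 0. Lengths are in m, angles in degrees, forces in N, time in s.
With the tool pointing down it reaches from about 0.425 to 0.875 m from the base axis. Payload 4.7 kg.
Tool frame: the origin (TCP) lies on the centre line of the jaws, within the pads' length; the fingertips stand env.nose_length ahead of it and the grasp point (between the pads) lies 8 mm behind it (env.nose_length is the distance from the TCP to the fingertips, in m); y points along the fingers, z is the direction in which the jaws open and shut, and the axes are right-handed (so a half turn about y gives the same grasp; the last joint's range is limited). The gripper opens to 87 mm and grips with 3 to 60 N. Pads are 19 mm wide; open, the fingers measure 117 mm over their backs; the gripper's body (75 mm by 190 mm) begins 51 mm behind the grasp point.
Start: joints at [72.771, 18.392, -4.016, 83.108, 1.295, 78.541, -3.26], TCP at [0.201, -0.618, 0.234] pointing down, gripper open.
Joint ranges: [-163.93, 163.93], [-17.29, 119.83], [-79.2, 71.16], [3.27, 140.29], [-89.18, 269.18], [5.43, 117.66], [-154.24, 154.24]. Speed limits (degrees/s): [147.25, 147.25, 180, 180, 180, 180, 180].

## Interface

Orientations are given as [roll, pitch, yaw] about the fixed x, y, z axes, in that order (R = Rz(yaw) Ry(pitch) Rx(roll)).
In Python, from cell import env, read_camera, camera_info, job, models gives the robot as it stands.
- The arm moves only by the tool move_arm, never from a script. Its argument "moves" is a list of rows, each a list of 6 numbers: the shift along the tool's x, y, z in mm, then the turn, a rotation vector about the tool's x, y, z in degrees. In form: [[x, y, z, ax, ay, az], ...]. A call has 1 to 20 rows; each row is the pose to reach, as a shift and turn from the pose commanded when the call began, along the tool's axes at that moment; what a row does not reach only later rows make up. A row lasts 1/12 s, in which the tool goes at most 41.7 mm and 7.16 degrees, less where a joint would pass 70% of its speed; a pose out of reach is approached as far as the arm can. A call with a gripper value outside its range is refused whole. "claw" is the finger opening in mm, from 0 to 87, set as the call begins (left out, the last holds). The fingers move at their own pace and stop on an object; "newtons" is the grip in N (left out, the last holds). Time passes only in rows, so rows that repeat a pose let the fingers close. It gives the time, the measured TCP pose, the force and the opening at its end, in the units of the state.
- env.get_obs(): the state, without advancing time (a new reading comes with each control period).
- read_camera(name): name is "scene" or "side" or "wrist"; returns (picture, depth): 400x640x3 uint8, red, green, blue; 400x640 float32, m along the optical axis (not along the pixel's ray), 0 where there is no reading.
- camera_info(name): a dict with "fx", "fy", "cx", "cy" (pixels), "R" (3x3) and "t" (3): a world point X has camera coordinates R X + t. Camera axes: x right, y down, z forward; pixel columns grow to the right and rows downward; lengths in m; the calibration is good to about 2 mm. The wrist camera is an equidistant fisheye: a pixel r from the principal point sees the ray r / f radians off the axis. A picture is of the moment at which its call begins: read the wrist's pose just before it. camera_info takes no time and is no camera call; for the wrist camera it gives the pose at the moment of the call.
- job.sign_off(): hands the job in, once; it reports no verdict.
Trained networks look in the newest picture that a camera, given by its name, has taken for a name from the list of things; names that differ only in an ending like _2 or _b are one class to them, and where a whole thing is asked for, a point or a joint stands for the part that bears it (a point fixed in the world has none). Each returns a list of dicts, best first, with "score" (0 to 1); they miss things now and then, are a little off and sometimes report something else, mostly with a low value. They report only what shows in the picture. A call takes as long as a camera call. They do not tell look-alikes from the thing itself.
- models.spot_in(target, camera): "point" ([x, y, z] in m, in world coordinates, good to about 4 mm: the middle of the surface that is visible of it).
- models.cut_out(target, camera): "mask" (400x640 bool, what is visible of it).
The state is a dict: "time_s": time; "qpos": joint angles; "joint_velocities": joint speeds; "effort": joint torques, N m; "tool_pos": TCP position; "tool_rot": TCP orientation; "force": force on the tool from outside, world axes, zero at the start; "wrist_torque": the same for the moment, N m; "grip_width": finger opening in m.
Only numpy, scipy, OpenCV 4.12 (cv2) and the standard library are available. Lean on these libraries where they do the work, as an engineer would, in place of code of your own. Each camera call takes 0.05 s, during which the arm holds its last target.

## Task

Push the black drip tray along the glass shelf with the fingers, in through the narrow gap between the two clamp feet of the dripper holder, until it sits square and centred under the white cone, sticking out equally on both sides. Only push it: it must stay flat on the glass, never lifted, and go through without being rammed into the clamp feet. Do not bump the dripper holder, leave everything else where it stands, and finish with the hand clear.

Things in the scene. Friction and masses are not known exactly. Their poses are not given: they have to be found in the camera images.
- drip_tray: flat black drip tray with slotted steel grille on top, 92 mm wide (its x), 200 mm long (its y), 24 mm high, vertical corners rounded at 12 mm, closed sides, no rim to pinch; about 0.5 kg, loose. Origin: centre of its underside, z up. It starts on the shelf on either side of the holder, up to 15 degrees askew and up to 16 mm off the shelf's middle line
- holder: steel dripper holder, fixed: a bridge across the shelf with a clamp foot on the front and on the rear edge. Origin: on the glass midway between the feet, on the cone's axis; axes as the world's. Feet: blocks 24 mm high, 36 mm long in y, inner faces at x = -49 and +49 mm, so the gap is 98 mm wide and passed along y. Posts (10 mm) rise at x = -80 and +80 mm to the cross bar
- shelf: clear glass shelf, fixed, 200 mm deep (x), 1440 mm long (y), 10 mm thick. Origin: centre of its top face, 100 mm above the counter, axes as the world's; its middle line is the holder's too. Behind it a mustard half-height wall, whose oak cap begins 139 mm beyond the origin in x and tops out 60 mm above the glass
- canister: closed aluminium canister, 92 mm across, 150 mm high with its black knob, loose; stands on the shelf on the other side of the holder from the tray. Origin at the centre of its underside
- mug_lower: lower one of two stacked cream enamel mugs with navy handles, 82 mm across, 76 mm high, loose, near the left (+y) end of the shelf. Origin at the centre of its underside
- mug_upper: upper one of the stacked mugs, same size. Origin at the centre of its underside
- spoon_tray: small dark wooden tray with two spoons, 85 x 175 x 22 mm, loose, near the right (-y) end of the shelf. Origin at the centre of its underside
- jar: amber glass jar with a wooden lid, 72 mm across, 85 mm high, loose, on the counter in front of the shelf to the right. Origin at the centre of its underside
- cone_outlet (a point): the bottom of the white cone, on its axis, 122 mm above the glass. The cone is 68 mm high and 100 mm across at its rim (190 mm above the glass), held by a ring and cross bar 160 mm above the glass; a small handle reaches 72 mm from the axis towards -x
Things that resemble listed ones, but are neither listed nor needed, are in the scene too. What is shaped like the drip_tray but pink or red is not meant.

How it is judged (in metres and radians):
On the way:
1. the tray's leading end has gone in between the clamp feet, flat on the glass and nearly square (horizontal distance between drip_tray and holder below 0.09 m and angle between the y axis of drip_tray and the y axis of holder, either way round below 0.12 rad), for 0.1 s.
At the end, for the whole second after the job is handed in: The drip tray rests flat on the glass between the clamp feet, its centre within 12 mm of the cone's axis along the shelf and 6 mm across it, within about 4.5 degrees of square, at rest (y of drip_tray in the frame of holder between -0.012 and 0.012 m and x of drip_tray in the frame of holder between -0.006 and 0.006 m and z of drip_tray in the frame of holder between -0.003 and 0.003 m and angle between the y axis of drip_tray and the y axis of holder, either way round below 0.08 rad and angle between drip_tray's own z axis and vertical below 0.03 rad and linear speed of drip_tray below 0.01 m/s); the robot touches nothing.
It fails at once if the drip tray is lifted or tipped off the glass (z of drip_tray in the frame of holder above 0.006 m or z of drip_tray in the frame of holder below -0.006 m or angle between drip_tray's own z axis and vertical above 0.1 rad).
It fails at once if the tray is rammed into the dripper holder (over 30 N) (contact force between drip_tray and holder above 30 N).
It fails at once if the robot bumps the dripper holder (over 3 N) (contact force between any of the arm, the fingers and holder above 3 N).
It fails at once if a bystander on the shelf or the counter is displaced by more than 15 mm (distance of any of canister, mug_lower, mug_upper, spoon_tray, jar from where it was at the start of the episode above 0.015 m).
It fails at once if the tray is pushed with the arm or the gripper's body instead of the fingers (over 3 N) (contact force between the arm and drip_tray above 3 N).
It also fails if it takes over 61 s, if anything falls off the work surface, if the arm or the gripper's body presses on something with over 40 N, if the wrist force passes 120 N, or if a joint passes its speed limit or range.

## Working session

There is one attempt and no reset: what is moved stays moved. The work goes in short steps, Python scripts to look and compute and a tool call to move; the robot and the scene stay as the last step left them, time stands still between calls to the robot, and variables do not carry over. Pictures are saved under pics/ and viewed, and the job is handed in when it is done.

Besides the shell and the picture viewer there is one more tool, called as name([rows], argument=value, ...), one row to a line, values as JSON. move_arm: Moves the arm, as the interface text tells. Its arguments: {"type":"object","properties":{"moves":{"type":"array","items":{"type":"array","items":{"type":"number"}}},"claw":{"type":"number"},"newtons":{"type":"number"}},"required":["moves"]}

```bash
ls; mkdir -p pics; python3 - <<'E'
from cell import env, read_camera, camera_info, job, models
import cv2,numpy as np
o=env.get_obs(); print({k:np.round(v,3) for k,v in o.items()}, env.nose_length)
for n in ["scene","side","wrist"]:
    p,d=read_camera(n); cv2.imwrite(f"pics/{n}0.png",p[:,:,::-1]); np.save(f"pics/{n}0.npy",d)
    print(n,{k:np.round(v,3).tolist() for k,v in camera_info(n).items() if not isinstance(v,str)})
    if n!="wrist":
        for t in ["drip_tray","holder","cone_outlet","canister"]:
            print(t,[(np.round(r["point"],3).tolist(),round(r["score"],2)) for r in models.spot_in(t,n)])
E
```

```text
pics
{'time_s': np.float64(0.0), 'qpos': array([72.773, 18.437, -4.017, 83.177,  1.294, 78.54 , -3.26 ]), 'joint_velocities': array([-0.031,  0.043,  0.006, -0.121, -0.002,  0.188, -0.031]), 'effort': array([ 0.0000e+00, -4.9129e+01, -4.0400e-01, -3.1252e+01, -6.4000e-02,
        4.4000e-02,  0.0000e+00]), 'tool_pos': array([ 0.201, -0.618,  0.232]), 'tool_rot': array([-9.01090e+01, -5.00000e-03, -1.61961e+02]), 'force': array([ 0.112, -0.043, -0.066]), 'wrist_torque': array([ 0.018, -0.008,  0.015]), 'grip_width': np.float64(0.087)} 0.011
scene {'fx': 411.315, 'fy': 411.315, 'cx': 320.76, 'cy': 198.811, 'R': [[0.317, 0.948, -0.006], [0.586, -0.201, -0.785], [-0.746, 0.246, -0.619]], 't': [-0.149, -0.135, 2.086]}
drip_tray [([0.309, 0.446, 0.025], 0.87), ([0.333, 0.154, 0.027], 0.61), ([0.582, 0.172, 0.125], 0.6)]
holder [([0.549, -0.035, 0.26], 0.93)]
cone_outlet [([0.553, -0.037, 0.257], 0.85)]
canister [([0.6, -0.254, 0.201], 0.59)]
side {'fx': 514.553, 'fy': 514.553, 'cx': 311.515, 'cy': 199.403, 'R': [[-0.985, -0.169, 0.016], [-0.135, 0.719, -0.682], [0.104, -0.675, -0.731]], 't': [0.466, 0.147, 2.117]}
drip_tray [([0.322, 0.16, 0.021], 0.97), ([0.315, 0.457, 0.028], 0.9), ([0.57, 0.192, 0.124], 0.85)]
holder [([0.568, -0.031, 0.248], 0.96)]
cone_outlet [([0.57, -0.028, 0.247], 0.73), ([0.572, 0.574, 0.147], 0.69)]
canister [([0.555, -0.222, 0.227], 0.86)]
wrist {'fx': 309.707, 'fy': 309.707, 'cx': 318.954, 'cy': 199.728, 'R': [[0.309, -0.951, -0.001], [-0.922, -0.3, 0.244], [-0.233, -0.075, -0.97]], 't': [-0.651, -0.029, 0.389]}
```

View pics/scene0.png

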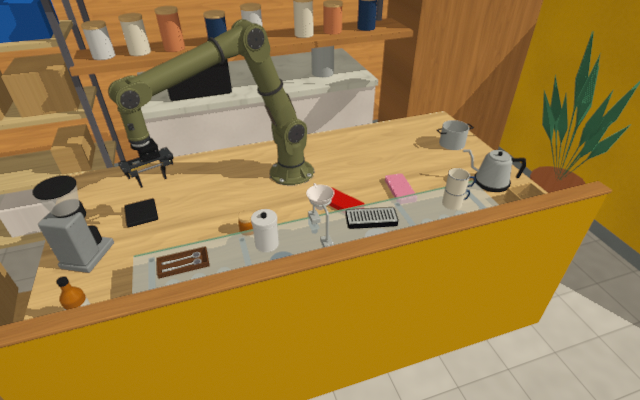

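View pics/side0.png

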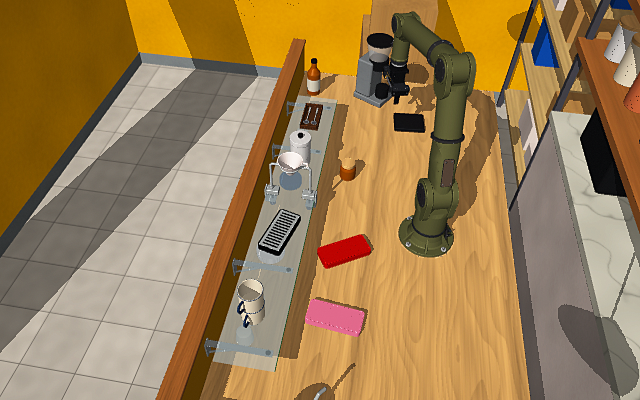

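The real tray is the black one with the steel grille, at scene (371,217) and side (280,232). The red one (side 345,251) and the pink one (side 336,316) lie on the counter and are decoys. Next I'll take an enlarged crop and measure.

```bash
cat > h.py <<'E'
from cell import env, read_camera, camera_info, job, models
import cv2,numpy as np
def cloud(n,d,ci):
    v,u=np.mgrid[0:400,0:640]
    X=np.stack([(u-ci["cx"])/ci["fx"]*d,(v-ci["cy"])/ci["fy"]*d,d],-1)
    return (X-np.array(ci["t"]))@np.array(ci["R"])   # R^T (Xc - t)
def traypose(n,zlo=0.117,zhi=0.131,verbose=True):
    p,d=read_camera(n);ci=camera_info(n);C=cloud(n,d,ci)
    out=None
    for r in models.cut_out("drip_tray",n):
        m=r["mask"]&(d>0)
        z=np.median(C[m][:,2]) if m.sum() else -1
        if verbose: print(n,round(r["score"],2),m.sum(),"med",np.round(np.median(C[m],0),3))
        if abs(z-0.12)<0.02:
            q=C[m]; t=q[(q[:,2]>zlo)&(q[:,2]<zhi)]
            rect=cv2.minAreaRect((t[:,:2]*1000).astype(np.float32))
            if out is None: out=(rect,m,t,p)
    return out
E
python3 - <<'E'
from h import *
for n in ["scene","side"]:
    o=traypose(n)
    if o:
        print(o[0],len(o[2]))
        p=o[3]
        for t in ["holder","canister"]:
            d=read_camera(n)[1];C=cloud(n,d,camera_info(n))
            for r in models.cut_out(t,n)[:1]:
                q=C[r["mask"]&(d>0)];
                print(t,r["score"],len(q))
                for lo in np.arange(.09,.32,.02):
                    s=q[(q[:,2]>lo)&(q[:,2]<lo+.02)]
                    if len(s)>3: print("  z%.2f"%lo,len(s),np.round(s.min(0),3)[:2],np.round(s.max(0),3)[:2],np.round(s.mean(0),3)[:2])
        u,v=(371,217) if n=="scene" else (285,205)
        cv2.imwrite(f"pics/{n}_c.png",cv2.resize(p[v-65:v+65,u-90:u+90,::-1],None,fx=4.4,fy=4.4,interpolation=cv2.INTER_CUBIC))
E
```

```text
scene 0.88 1027 med [0.582 0.176 0.126]
scene 0.86 496 med [0.303 0.442 0.026]
scene 0.7 446 med [0.333 0.15  0.027]
scene 0.43 8842 med [ 0.578 -0.125  0.102]
((569.0948486328125, 176.3145751953125), (200.46969604492188, 102.29560852050781), 76.11981201171875) 820
holder 0.88 743
  z0.09 5 [ 0.471 -0.054] [ 0.522 -0.033] [ 0.509 -0.043]
  z0.11 157 [ 0.46  -0.055] [ 0.669 -0.018] [ 0.556 -0.04 ]
  z0.13 35 [ 0.472 -0.055] [ 0.659 -0.031] [ 0.581 -0.039]
  z0.15 14 [ 0.484 -0.041] [ 0.654 -0.034] [ 0.55  -0.038]
  z0.21 6 [ 0.571 -0.055] [ 0.655 -0.036] [ 0.605 -0.043]
  z0.23 52 [ 0.54  -0.055] [ 0.654 -0.013] [ 0.57  -0.035]
  z0.25 201 [ 0.531 -0.076] [0.659 0.   ] [ 0.572 -0.035]
  z0.27 204 [ 0.508 -0.083] [0.63 0.01] [ 0.556 -0.032]
  z0.29 43 [ 0.522 -0.084] [0.622 0.008] [ 0.571 -0.037]
canister 0.85 1005
  z0.09 37 [ 0.529 -0.29 ] [ 0.615 -0.2  ] [ 0.597 -0.254]
  z0.11 92 [ 0.572 -0.29 ] [ 0.615 -0.203] [ 0.602 -0.25 ]
  z0.13 97 [ 0.573 -0.29 ] [ 0.617 -0.207] [ 0.602 -0.252]
  z0.15 95 [ 0.563 -0.29 ] [ 0.617 -0.203] [ 0.602 -0.252]
  z0.17 100 [ 0.574 -0.29 ] [ 0.618 -0.
[... 868 characters left out ...]
0.07 ] [ 0.652 -0.003] [ 0.568 -0.042]
  z0.25 189 [ 0.484 -0.078] [0.651 0.01 ] [ 0.568 -0.039]
  z0.27 198 [ 0.5   -0.086] [0.626 0.016] [ 0.57  -0.045]
  z0.29 32 [ 0.521 -0.078] [0.617 0.019] [ 0.576 -0.041]
canister 0.8 508
  z0.11 11 [ 0.526 -0.236] [ 0.545 -0.208] [ 0.532 -0.223]
  z0.13 25 [ 0.523 -0.257] [ 0.548 -0.205] [ 0.535 -0.221]
  z0.15 32 [ 0.524 -0.254] [ 0.609 -0.196] [ 0.539 -0.218]
  z0.17 56 [ 0.524 -0.247] [ 0.609 -0.194] [ 0.557 -0.211]
  z0.19 72 [ 0.523 -0.248] [ 0.609 -0.191] [ 0.564 -0.211]
  z0.21 97 [ 0.523 -0.295] [ 0.607 -0.187] [ 0.563 -0.22 ]
  z0.23 209 [ 0.523 -0.29 ] [ 0.609 -0.191] [ 0.568 -0.236]
  z0.25 6 [ 0.563 -0.245] [ 0.574 -0.228] [ 0.568 -0.237]
```

View pics/side_c.png

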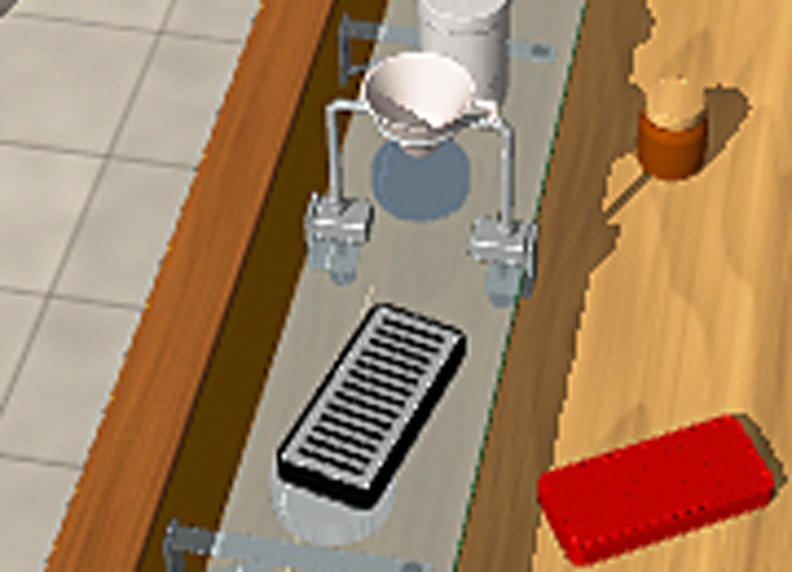

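View pics/scene_c.png

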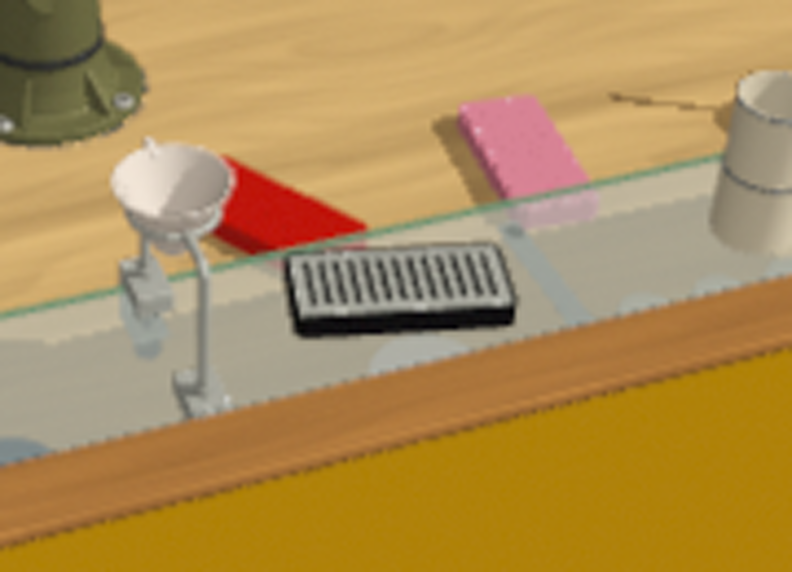

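```bash
cat >> h.py <<'E'
from scipy.spatial.transform import Rotation as Ro
def rows(wps):
    """wps: list of (pos_world, jaw azimuth deg); prints cumulative rows in tool axes"""
    o=env.get_obs();p0=np.array(o["tool_pos"]);r,pi,y=o["tool_rot"]
    R0=Ro.from_euler("xyz",[r,pi,y],degrees=True)
    print("now",np.round(p0,4),np.round([r,pi,y],2),"F",np.round(o["force"],1),"t",round(o["time_s"],2))
    for P,az in wps:
        Rt=Ro.from_euler("xyz",[-90,0,az-90],degrees=True)
        d=R0.inv().apply(np.array(P)-p0)*1000
        w=(R0.inv()*Rt).as_rotvec(degrees=True)
        print(np.round(np.r_[d,w],1).tolist(), "dist %.0f"%np.linalg.norm(d))
E
python3 -c "
from h import *
rows([((.2,-.62,.42),-72),((.38,-.52,.42),-54),((.52,-.38,.42),-36),((.60,-.2,.42),-18),((.62,0,.42),0),((.6,.17,.42),0),((.569,.325,.42),0),((.569,.325,.16),0),((.569,.325,.118),0)])"
```

```text
now [ 0.2013 -0.6181  0.2336] [ -90.     -0.   -161.96] F [-0.7  0.1 -1. ] t 1.15
[1.8, -186.4, 1.5, -0.0, 0.0, 0.0] dist 186
[-200.3, -186.4, -37.9, -0.0, -18.0, 0.0] dist 276
[-376.8, -186.4, -127.6, -0.0, -36.0, 0.0] dist 439
[-508.6, -186.4, -274.0, -0.0, -54.0, 0.0] dist 607
[-589.6, -186.5, -458.0, -0.0, -72.0, 0.0] dist 769
[-623.2, -186.5, -625.8, -0.0, -72.0, 0.0] dist 903
[-641.7, -186.5, -782.8, -0.0, -72.0, 0.0] dist 1029
[-641.7, 73.5, -782.8, -0.0, -72.0, 0.0] dist 1015
[-641.7, 115.5, -782.8, -0.0, -72.0, 0.0] dist 1019
```

move_arm([
  [0,-186,0,0,0,0],
  [0,-186,0,0,0,0],
  [0,-186,0,0,0,0],
  [0,-186,0,0,0,0],
  [0,-186,0,0,0,0],
  [-200,-186,-38,0,-18,0],
  [-200,-186,-38,0,-18,0],
  [-200,-186,-38,0,-18,0],
  [-200,-186,-38,0,-18,0],
  [-200,-186,-38,0,-18,0],
  [-377,-186,-128,0,-36,0],
  [-377,-186,-128,0,-36,0],
  [-377,-186,-128,0,-36,0],
  [-377,-186,-128,0,-36,0],
  [-377,-186,-128,0,-36,0],
  [-509,-186,-274,0,-54,0],
  [-509,-186,-274,0,-54,0],
  [-509,-186,-274,0,-54,0],
  [-509,-186,-274,0,-54,0],
  [-509,-186,-274,0,-54,0],
], claw=40)

```text
time_s: 2.82
tool_pos: [0.6016, -0.1953, 0.4198]
tool_rot: [-90.0, 0.1, -107.7]
force: [0.8, -0.6, -0.6]
grip_width: 0.04
```

```bash
python3 -c "
from h import *
rows([((.62,0,.42),0),((.6,.17,.42),0),((.569,.325,.42),0),((.569,.325,.2),0)])"
```

```text
now [ 0.6016 -0.1953  0.4198] [-8.9970e+01  1.0000e-01 -1.0772e+02] F [ 0.8 -0.6 -0.6] t 2.82
[-191.6, 0.2, -41.9, -0.0, -17.7, -0.1] dist 196
[-347.5, 0.4, -112.7, -0.0, -17.7, -0.1] dist 365
[-485.7, 0.6, -189.4, -0.0, -17.7, -0.1] dist 521
[-485.3, 220.6, -189.5, -0.0, -17.7, -0.1] dist 566
```

move_arm([
  [-192,0,-42,0,-18,0],
  [-192,0,-42,0,-18,0],
  [-192,0,-42,0,-18,0],
  [-192,0,-42,0,-18,0],
  [-192,0,-42,0,-18,0],
  [-348,0,-113,0,-18,0],
  [-348,0,-113,0,-18,0],
  [-348,0,-113,0,-18,0],
  [-348,0,-113,0,-18,0],
  [-348,0,-113,0,-18,0],
  [-482,0,-190,0,-18,0],
  [-482,0,-190,0,-18,0],
  [-482,0,-190,0,-18,0],
  [-482,0,-190,0,-18,0],
  [-482,0,-190,0,-18,0],
  [-482,0,-190,0,-18,0],
])

```text
time_s: 4.15
tool_pos: [0.567, 0.3195, 0.4192]
tool_rot: [-90.0, 0.0, -89.7]
force: [0.4, -0.2, -0.4]
grip_width: 0.0399
```

```bash
python3 - <<'E'
from h import *
o=env.get_obs();ci=camera_info("wrist")
p,d=read_camera("wrist"); cv2.imwrite("pics/wrist1.png",p[:,:,::-1]); np.save("pics/wrist1.npy",d)
print({k:np.round(v,3).tolist() for k,v in ci.items() if not isinstance(v,str)})
for r in models.cut_out("drip_tray","wrist"): print(r["score"],r["mask"].sum(), np.argwhere(r["mask"]).mean(0))
rows([((.569,.325,.2),0),((.569,.325,.118),0)])
E
```

```text
{'fx': 309.707, 'fy': 309.707, 'cx': 318.954, 'cy': 199.728, 'R': [[1.0, 0.005, -0.002], [0.006, -0.97, 0.242], [-0.001, -0.242, -0.97]], 't': [-0.568, 0.232, 0.647]}
0.98 4414 [240.88536475 323.4764386 ]
0.95 4744 [ 94.64165261 188.83452782]
0.78 469 [217.59914712 222.72707889]
now [0.569  0.316  0.4194] [-8.998e+01 -7.000e-02 -9.005e+01] F [ 1.1 -0.5  0.8] t 4.25
[-9.2, 219.4, -0.1, -0.0, -0.0, 0.1] dist 220
[-9.3, 301.4, -0.2, -0.0, -0.0, 0.1] dist 302
```

View pics/wrist1.png

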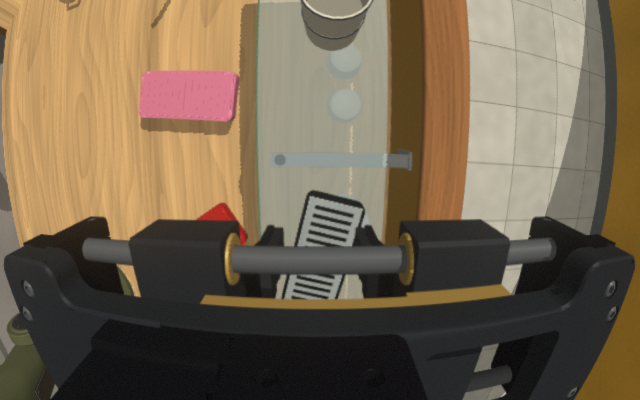

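```bash
cat >> h.py <<'E'
def wray(u,v,z,ci):
    x,y=(u-ci["cx"])/ci["fx"],(v-ci["cy"])/ci["fy"];th=np.hypot(x,y)
    ray=np.array([x/th*np.sin(th),y/th*np.sin(th),np.cos(th)])
    R=np.array(ci["R"]);c=-R.T@np.array(ci["t"]);w=R.T@ray
    return c+w*(z-c[2])/w[2]
E
python3 - <<'E'
from h import *
ci=camera_info("wrist");p=cv2.imread("pics/wrist1.png")
print(p[130,245:270].tolist()); print(p[130,378:396].tolist())
for u,v,z in [(257,130,.1),(388,130,.1),(312,191,.124),(364,207,.124)]: print(u,v,np.round(wray(u,v,z,ci),4))
cv2.imwrite("pics/w1c.png",cv2.resize(p[100:260,230:410],None,fx=3.7,fy=3.7,interpolation=cv2.INTER_CUBIC))
E
```

```text
[[68, 101, 127], [68, 99, 125], [69, 99, 124], [69, 101, 127], [72, 108, 135], [75, 111, 138], [75, 111, 139], [73, 109, 137], [74, 109, 135], [73, 109, 134], [80, 114, 122], [93, 125, 99], [110, 131, 117], [129, 149, 150], [135, 155, 156], [134, 154, 155], [133, 153, 155], [135, 156, 157], [136, 156, 158], [136, 156, 157], [138, 156, 159], [138, 156, 161], [138, 157, 163], [139, 159, 164], [139, 158, 164]]
[[138, 157, 161], [138, 157, 161], [138, 157, 161], [137, 157, 161], [138, 157, 161], [139, 159, 162], [136, 154, 157], [134, 153, 157], [123, 144, 153], [99, 128, 146], [79, 114, 141], [75, 113, 140], [63, 98, 122], [44, 76, 97], [33, 66, 87], [34, 67, 88], [34, 66, 87], [30, 66, 85]]
257 130 [0.4749 0.3728 0.1   ]
388 130 [0.675 0.373 0.1  ]
312 191 [0.559  0.2824 0.124 ]
364 207 [0.6371 0.2578 0.124 ]
```

View pics/w1c.png

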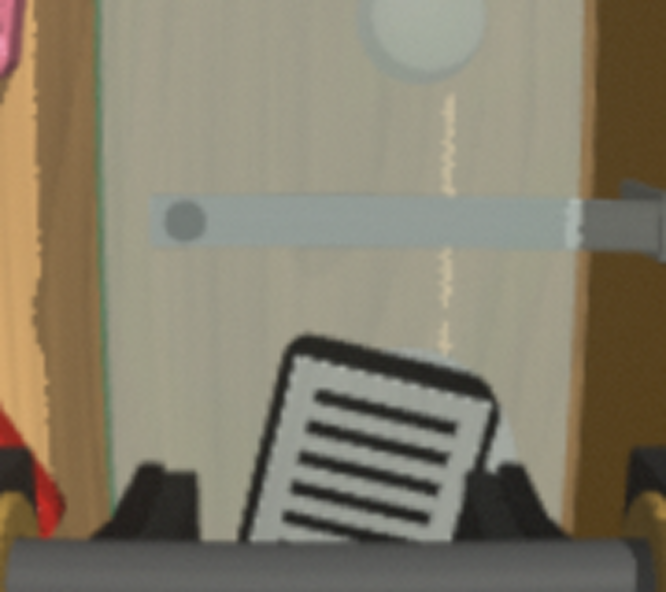

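move_arm([
  [-9,220,1,0,0,0],
  [-9,220,1,0,0,0],
  [-9,220,1,0,0,0],
  [-9,220,1,0,0,0],
  [-9,220,1,0,0,0],
  [-9,220,1,0,0,0],
  [-9,260,1,0,0,0],
  [-9,290,1,0,0,0],
  [-9,301,1,0,0,0],
  [-9,301,1,0,0,0],
])

```text
time_s: 5.08
tool_pos: [0.5691, 0.3237, 0.1165]
tool_rot: [-90.2, -0.2, -90.1]
force: [0.1, 0.0, -0.4]
grip_width: 0.0396
```

```bash
python3 - <<'E'
from h import *
for n in ["scene","side"]:
    o=traypose(n,verbose=False)
    print(n,o and o[0])
    p=read_camera(n)[0]
    u,v=(371,217) if n=="scene" else (285,205)
    cv2.imwrite(f"pics/{n}_c1.png",cv2.resize(p[v-65:v+65,u-90:u+90,::-1],None,fx=4.4,fy=4.4,interpolation=cv2.INTER_CUBIC))
rows([((.57,.265,.118),0)])
E
```

```text
scene ((570.9100341796875, 176.51068115234375), (201.36947631835938, 102.34737396240234), 75.34671020507812)
side ((542.9132080078125, 150.64060974121094), (79.45820617675781, 146.86415100097656), 3.9732825756073)
now [0.5706 0.327  0.1211] [-89.8    0.1  -89.98] F [-0.3  0.6  0.6] t 5.38
[62.0, 3.0, -0.6, -0.2, 0.0, -0.1] dist 62
```

View pics/side_c1.png

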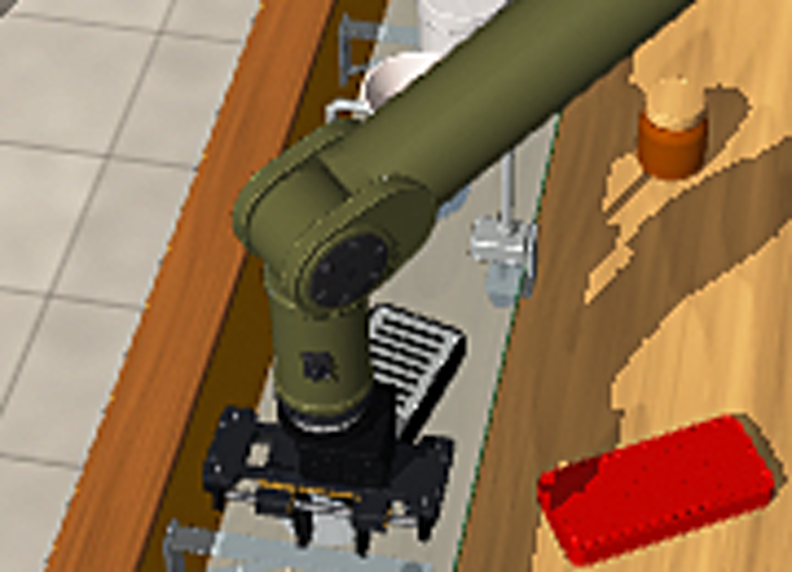

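View pics/scene_c1.png

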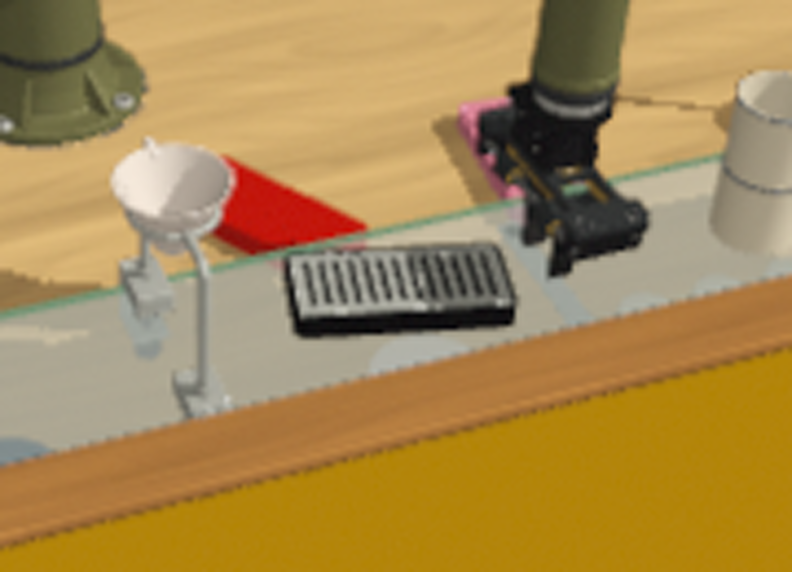

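move_arm([
  [0,2,9,0,0,0],
  [0,2,18,0,0,0],
  [10,2,18,0,0,0],
  [20,2,18,0,0,0],
  [28,2,18,0,0,0],
  [32,2,18,0,0,0],
  [36,2,18,0,0,0],
  [40,2,18,0,0,0],
  [44,2,17,0,0,0],
  [48,2,15,0,0,0],
  [52,2,13,0,0,0],
  [52,2,13,0,0,0],
], claw=32)

```text
time_s: 6.38
tool_pos: [0.5819, 0.2732, 0.1165]
tool_rot: [-90.0, -0.1, -90.0]
force: [-0.6, 0.9, 0.5]
grip_width: 0.0318
```

```bash
cat > look.py <<'E'
from h import *
import sys
k=sys.argv[1]
o=traypose("scene",verbose=False)
if o:
    print("scene rect",np.round(o[0][0],1),np.round(o[0][1],1),round(o[0][2],1),len(o[2]))
    p=o[3]
else: p=read_camera("scene")[0]
u,v=(351,217)
cv2.imwrite(f"pics/sc{k}.png",cv2.resize(p[v-65:v+65,u-90:u+90,::-1],None,fx=4.4,fy=4.4,interpolation=cv2.INTER_CUBIC))
p=read_camera("side")[0]
cv2.imwrite(f"pics/si{k}.png",cv2.resize(p[140:270,195:375,::-1],None,fx=4.4,fy=4.4,interpolation=cv2.INTER_CUBIC))
rows([])
E
python3 look.py 2
```

```text
scene rect [568.5 153.7] [195.4 103. ] 78.1 798
now [0.5827 0.2733 0.1168] [-8.997e+01 -8.000e-02 -8.998e+01] F [ 1.1 -0.2  0.2] t 6.53
```

View pics/sc2.png

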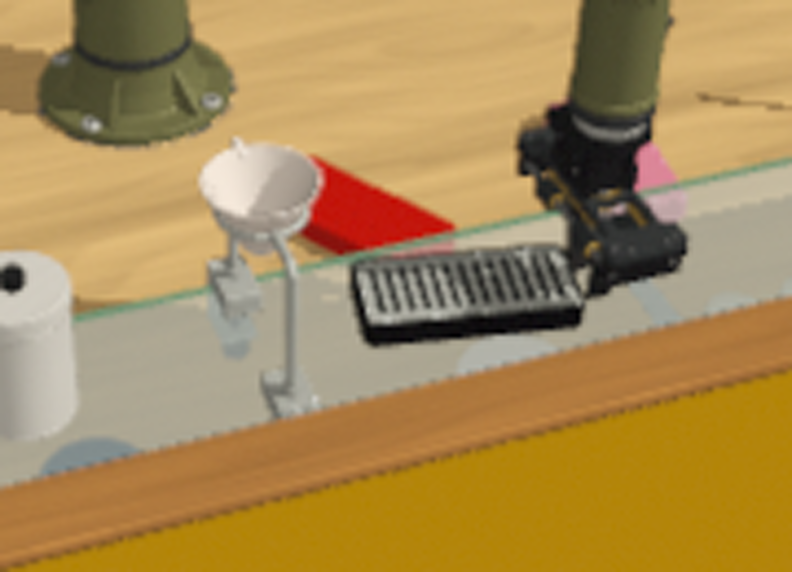

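move_arm([
  [4,1,-1,0,0,0],
  [8,1,-2,0,0,0],
  [12,1,-3,0,0,0],
  [16,1,-4,0,0,0],
  [20,1,-5,0,0,0],
  [20,1,-5,0,0,0],
])

```text
time_s: 7.03
tool_pos: [0.5773, 0.2547, 0.1163]
tool_rot: [-90.0, 0.1, -90.0]
force: [-0.2, 4.3, 3.1]
grip_width: 0.032
```

```bash
python3 look.py 3
```

```text
scene rect [569.7 138.5] [201.7 104.9] 83.1 816
now [0.5775 0.2546 0.1159] [-8.996e+01  3.000e-02 -8.995e+01] F [0.5 4.3 3.3] t 7.18
```

View pics/sc3.png

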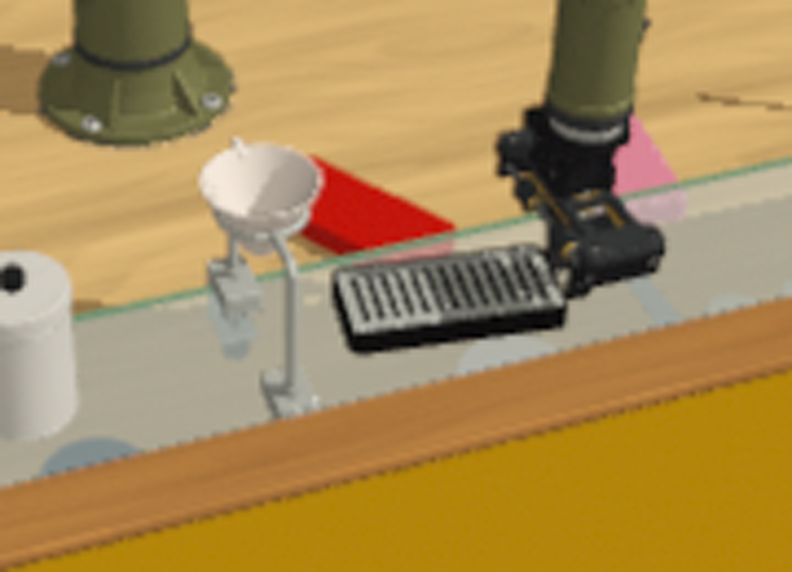

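View pics/si3.png

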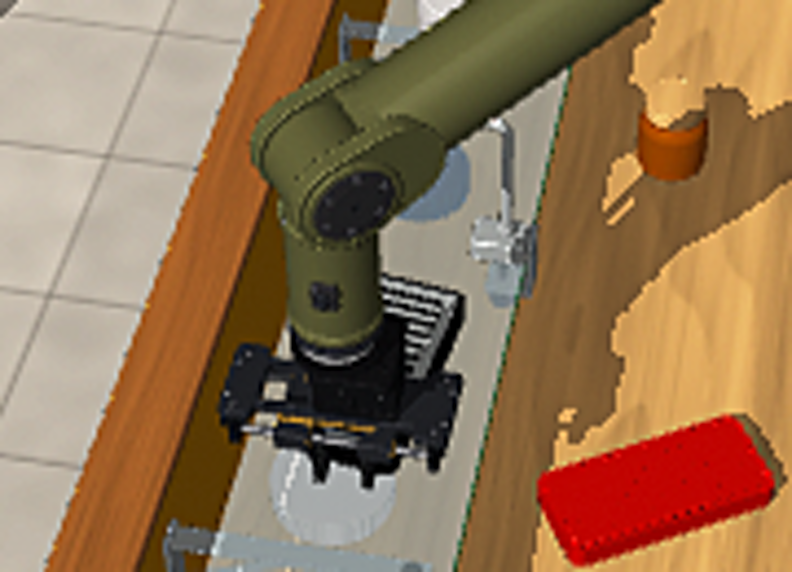

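move_arm([
  [4,0,-1,0,0,0],
  [8,0,-1,0,0,0],
  [12,0,-2,0,0,0],
  [16,0,-2,0,0,0],
  [16,0,-2,0,0,0],
])

```text
time_s: 7.6
tool_pos: [0.5753, 0.2381, 0.1156]
tool_rot: [-90.0, 0.0, -90.0]
force: [-0.8, 3.4, 1.5]
grip_width: 0.0325
```

```bash
python3 look.py 4
```

```text
scene rect [569.9 123.3] [200.7 103.4] 85.0 835
now [0.5753 0.2382 0.1154] [-9.000e+01 -1.000e-02 -8.995e+01] F [0.6 3.3 0.8] t 7.75
```

View pics/sc4.png

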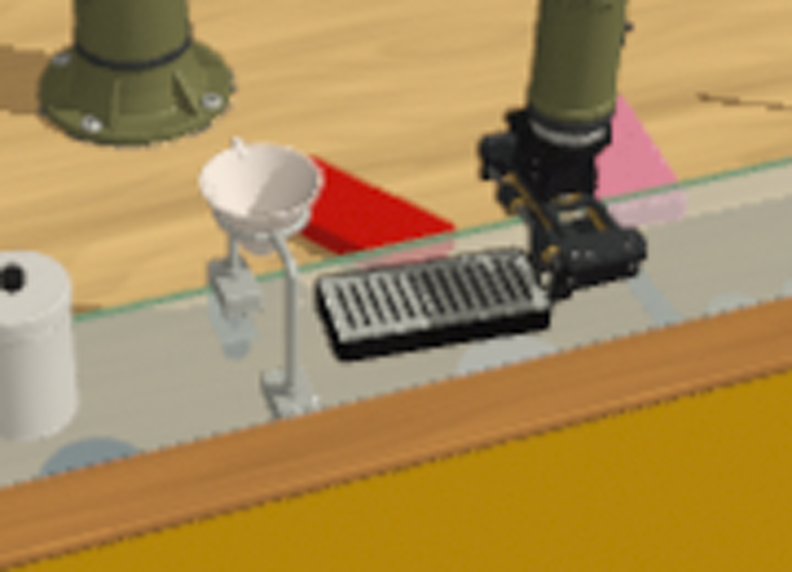

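```bash
cat > ov.py <<'E'
from h import *
import sys
k,n,hx,hy,tx,ty,ta=sys.argv[1],sys.argv[2],*map(float,sys.argv[3:8])
u0,v0,w,h=map(int,sys.argv[8:12]) if len(sys.argv)>8 else (261,152,180,130)
p=read_camera(n)[0][:,:,::-1];ci=camera_info(n);s=8 if w<=100 else 4.4
im=cv2.resize(np.ascontiguousarray(p[v0:v0+h,u0:u0+w]),None,fx=s,fy=s,interpolation=cv2.INTER_CUBIC)
def pr(P):
    c=np.atleast_2d(P)@np.array(ci["R"]).T+ci["t"]
    return np.stack([(c[:,0]/c[:,2]*ci["fx"]+ci["cx"]-u0+.5)*s,(c[:,1]/c[:,2]*ci["fy"]+ci["cy"]-v0+.5)*s],1)
def pl(P,col,cl=True): cv2.polylines(im,[np.round(pr(P)).astype(int)],cl,col,1,cv2.LINE_AA)
H=np.array([hx,hy,.1]);t=np.linspace(0,2*np.pi,60)
pl(H+np.c_[50*np.cos(t),50*np.sin(t),190+0*t]/1000,(0,0,255))
for sg in (-1,1):
    for z in (0,24): pl(H+np.array([[sg*49,-18,z],[sg*49,18,z],[sg*100,18,z],[sg*100,-18,z]])/1000,(0,0,255))
    pl(H+np.array([[sg*80,0,24],[sg*80,0,160]])/1000,(0,0,255),False)
    pl(H+np.array([[sg*100,-300,0],[sg*100,400,0]])/1000,(255,0,255),False)
pl(H+np.array([[139,-300,60],[139,400,60]])/1000,(255,255,0),False)
a=np.radians(ta);Rz=np.array([[np.cos(a),-np.sin(a),0],[np.sin(a),np.cos(a),0],[0,0,1]])
q=[]
for sx,sy,a0 in((1,1,0),(-1,1,90),(-1,-1,180),(1,-1,270)):
    for b in np.radians(np.linspace(a0,a0+90,8)): q.append([sx*34+12*np.cos(b),sy*88+12*np.sin(b)])
q=np.array(q)
for z in(0,24): pl(np.array([tx,ty,.1])+np.c_[q,0*q[:,0]+z]@Rz.T/1000,(0,255,0))
cv2.imwrite(f"pics/ov{k}.png",im)
E
python3 ov.py 1 scene 0.569 -0.035 0.570 0.1245 -5
```

```text
(no output)
```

View pics/ov1.png

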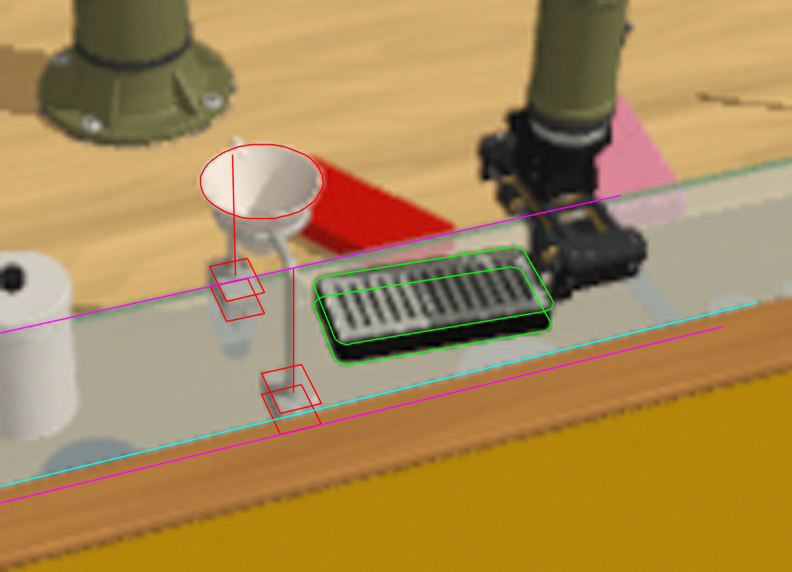

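move_arm([
  [4,-2,0,0,0,0],
  [8,-2,0,0,0,0],
  [12,-2,-1,0,0,0],
  [16,-2,-1,0,0,0],
  [16,-2,-1,0,0,0],
])

```text
time_s: 8.22
tool_pos: [0.5743, 0.22, 0.117]
tool_rot: [-90.1, -0.1, -90.1]
force: [0.2, -0.4, -1.0]
grip_width: 0.0319
```

```bash
python3 look.py 5;python3 ov.py 2 scene 0.569 -0.035 0.570 0.108 -3 
```

```text
scene rect [ 573.3 -549.4] [174.7  91.7] 89.2 268
now [0.5748 0.2206 0.1174] [-89.99  -0.11 -90.03] F [ 1.2 -0.   0.2] t 8.37
```

View pics/ov2.png

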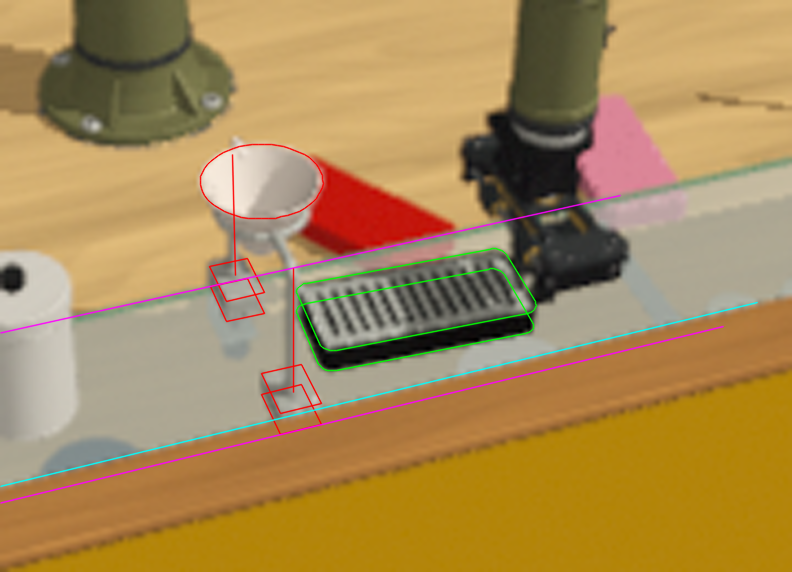

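View pics/si5.png

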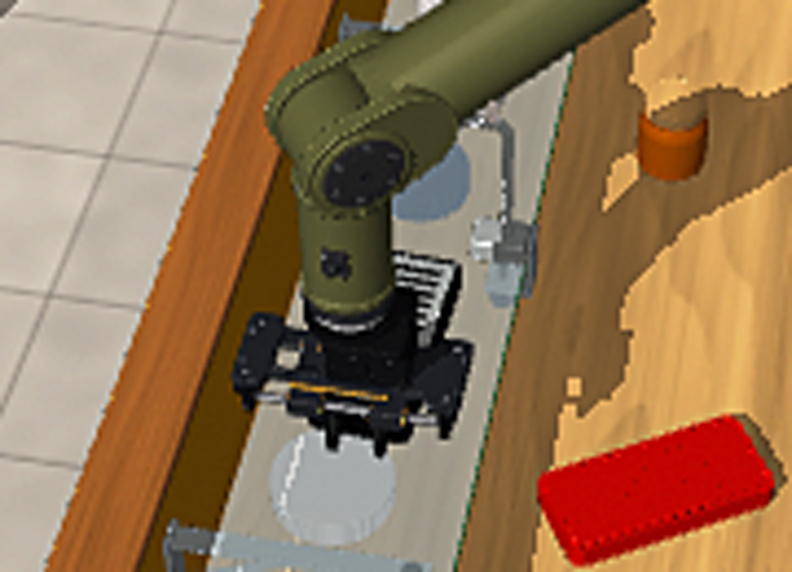

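```bash
cat > fit.py <<'E'
from h import *
from scipy.optimize import minimize
import sys
x0,y0,a0=map(float,sys.argv[1:4])
q=[]
for sx,sy,b0 in((1,1,0),(-1,1,90),(-1,-1,180),(1,-1,270)):
    for b in np.radians(np.linspace(b0,b0+90,8)): q.append([sx*34+12*np.cos(b),sy*88+12*np.sin(b)])
q=np.array(q)
def fit(n):
    p,d=read_camera(n);ci=camera_info(n);C=cloud(n,d,ci)
    m=None
    for r in models.cut_out("drip_tray",n):
        mm=r["mask"]&(d>0)
        if mm.sum() and np.hypot(*(np.median(C[mm],0)[:2]-[x0,y0]))<.06 and mm.sum()<2500: m=r["mask"];print("score",round(r["score"],2),m.sum());break
    if m is None: return print(n,"no mask")
    u0,v0=260,150;s=8
    # exclude pixels where non-mask content stands above z .128 (hand, posts) inside window
    occ=(C[...,2]>.130)&~m&(d>0); occ=cv2.dilate(occ.astype(np.uint8),np.ones((3,3)))>0
    M=cv2.resize(m[v0:v0+140,u0:u0+180].astype(np.float32),None,fx=s,fy=s,interpolation=cv2.INTER_LINEAR)
    V=cv2.resize((~occ)[v0:v0+140,u0:u0+180].astype(np.float32),None,fx=s,fy=s,interpolation=cv2.INTER_NEAREST)
    def cost(th):
        a=np.radians(th[2]);R=np.array([[np.cos(a),-np.sin(a)],[np.sin(a),np.cos(a)]])
        Q=q@R.T+th[:2];P=np.r_[np.c_[Q,0*Q[:,0]+100],np.c_[Q,0*Q[:,0]+124]]/1000
        c=P@np.array(ci["R"]).T+ci["t"]
        uv=np.stack([(c[:,0]/c[:,2]*ci["fx"]+ci["cx"]-u0+.5)*s,(c[:,1]/c[:,2]*ci["fy"]+ci["cy"]-v0+.5)*s],1)
        I=np.zeros(M.shape,np.uint8);h=cv2.convexHull(uv.astype(np.float32))
        cv2.fillConvexPoly(I,np.round(h*16).astype(np.int32),1,shift=4)
        return (np.abs(I-M)*V).sum()/64
    best=min((minimize(cost,[x0*1000+dx,y0*1000+dy,a0+da],method="Nelder-Mead",options=dict(initial_simplex=np.array([[x0*1000+dx,y0*1000+dy,a0+da]])+np.array([[0,0,0],[5,0,0],[0,6,0],[0,0,4]]))) for dx,dy,da in((0,0,0),(-3,-3,2),(3,3,-2))),key=lambda r:r.fun)
    print(n,np.round(best.x,1),"err px",round(best.fun,1))
for n in sys.argv[4:] or ["scene"]: fit(n)
E
python3 fit.py .570 .108 -3; python3 fit.py .570 .108 -3
```

```text
score 0.63 986
scene [570.1 107.9  -3. ] err px 51.3
score 0.57 1011
scene [569.2 106.5  -2.8] err px 46.8
```

move_arm([
  [4,-1,-1,0,0,0],
  [8,-1,-2,0,0,0],
  [12,-1,-2,0,0,0],
  [15,-1,-2,0,0,0],
  [15,-1,-2,0,0,0],
])

```text
time_s: 9.03
tool_pos: [0.5722, 0.2064, 0.1185]
tool_rot: [-90.0, -0.0, -90.0]
force: [-1.7, 1.7, -0.3]
grip_width: 0.032
```

```bash
python3 fit.py .570 .093 -1; python3 fit.py .570 .093 -1;python3 look.py 6;python3 ov.py 3 scene 0.569 -0.035 0.570 0.094 -1 270 190 90 60
```

```text
score 0.78 963
scene [571.8  94.2  -1.1] err px 47.5
score 0.92 974
scene [570.8  95.4  -3. ] err px 49.8
scene rect [575.   94.1] [200.6  99.3] 88.5 813
now [0.5727 0.2065 0.1185] [-8.998e+01 -5.000e-02 -8.998e+01] F [0.1 0.1 0.4] t 9.38
```

View pics/ov3.png

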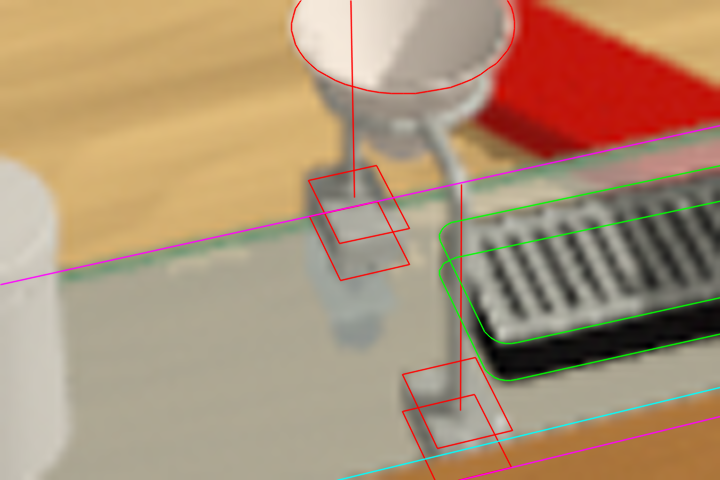

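move_arm([
  [3,1,0,0,0,0],
  [6,1,-1,0,0,0],
  [9,1,-1,0,0,0],
  [12,1,-1,0,0,0],
  [12,1,-1,0,0,0],
])

```text
time_s: 9.85
tool_pos: [0.5714, 0.196, 0.1182]
tool_rot: [-90.0, 0.1, -89.9]
force: [-0.2, 3.7, 3.4]
grip_width: 0.0318
```

```bash
python3 fit.py .570 .083 -1; python3 fit.py .570 .083 -1;python3 look.py 7;python3 ov.py 4 scene 0.570 -0.036 0.570 0.083 -1 270 190 90 60
```

```text
score 0.96 912
scene [572.2  84.7   0.6] err px 66.7
score 0.72 958
scene [572.7  85.6   1. ] err px 52.2
scene rect [577.2  86.2] [ 99.3 206.1] 0.3 816
now [0.5714 0.196  0.1178] [-8.997e+01  5.000e-02 -8.993e+01] F [-0.8  5.3  4. ] t 10.2
```

View pics/ov4.png

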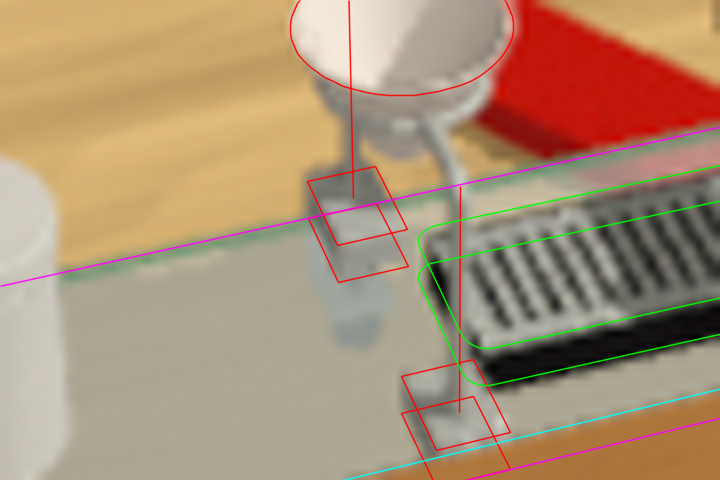

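View pics/si7.png

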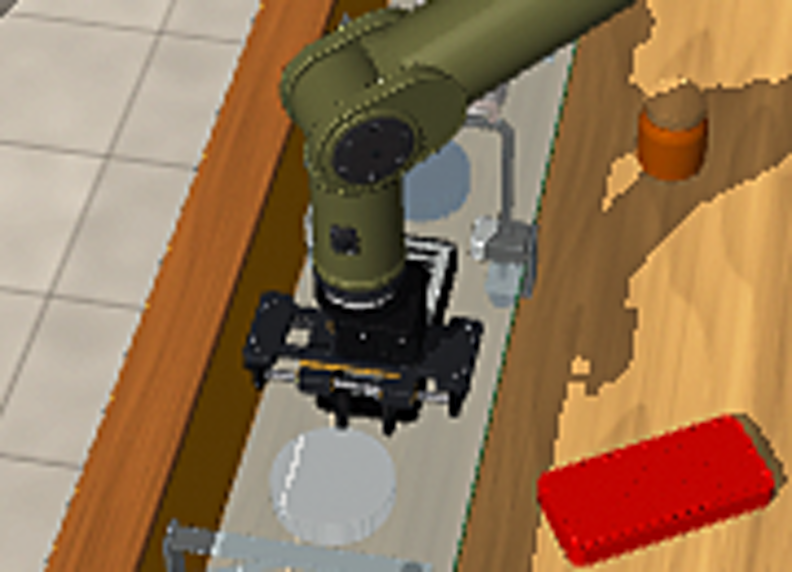

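move_arm([
  [3,0,-1,0,0,0],
  [6,0,-1,0,0,0],
  [9,0,-2,0,0,0],
  [12,0,-2,0,0,0],
  [12,0,-2,0,0,0],
])

```text
time_s: 10.67
tool_pos: [0.569, 0.185, 0.1177]
tool_rot: [-90.0, 0.2, -89.9]
force: [-0.9, 7.3, 3.4]
grip_width: 0.0319
```

```bash
python3 fit.py .570 .073 0; python3 fit.py .570 .073 0;python3 look.py 8;python3 ov.py 5 scene 0.570 -0.036 0.571 0.074 0 270 190 90 60
```

```text
score 0.78 927
scene [568.4  73.5   0.6] err px 62.0
score 0.97 1003
scene [5.704e+02 7.360e+01 1.000e-01] err px 44.6
scene rect [572.1  72.3] [198.8 103.3] 88.6 796
now [0.5689 0.185  0.1177] [-90.01   0.13 -89.91] F [-1.   7.   2.9] t 11.02
```

View pics/ov5.png

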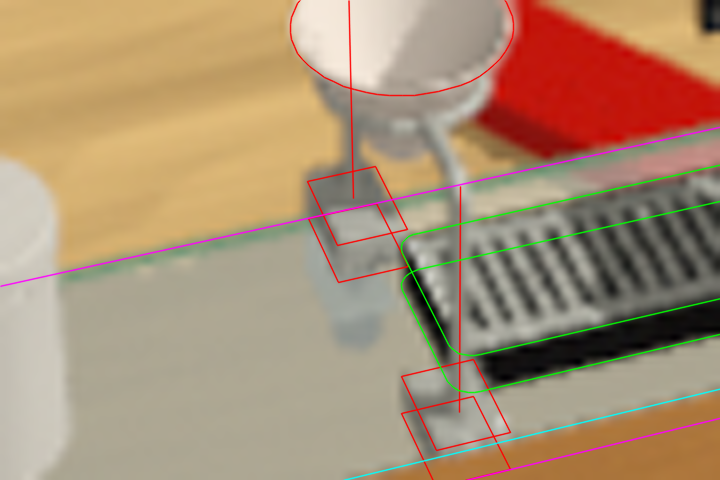

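View pics/si8.png

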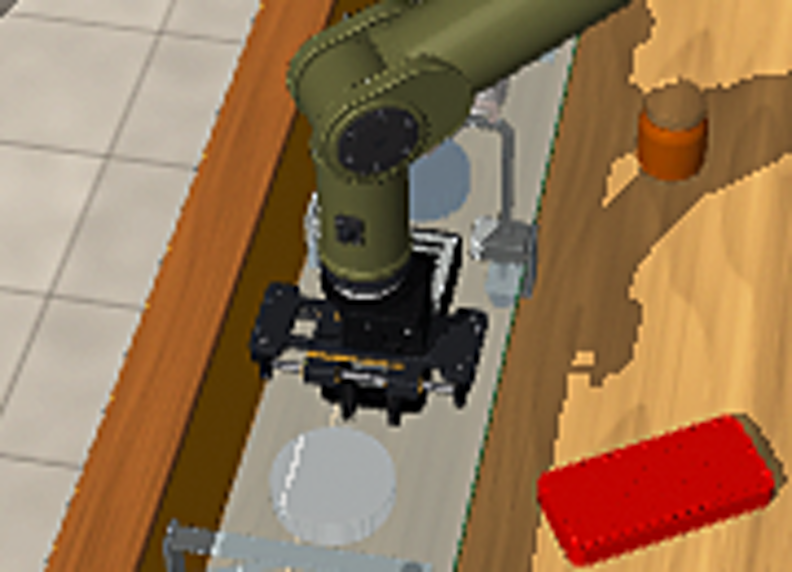

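move_arm([
  [3,0,0,0,0,0],
  [6,0,0,0,0,0],
  [9,0,0,0,0,0],
  [9,0,0,0,0,0],
])

```text
time_s: 11.4
tool_pos: [0.5692, 0.1744, 0.1176]
tool_rot: [-90.0, 0.0, -90.0]
force: [-0.7, 5.1, 3.2]
grip_width: 0.0321
```

```bash
python3 fit.py .570 .063 0; python3 fit.py .570 .063 0;python3 look.py 9
```

```text
score 0.95 926
scene [569.2  61.8  -1.1] err px 56.4
score 0.86 956
scene [570.3  62.9  -0.7] err px 47.7
scene rect [575.9  61.2] [198.5  96.2] 88.9 749
now [0.5693 0.1744 0.1176] [-9.001e+01  1.000e-02 -8.995e+01] F [-1.4  5.2  4.5] t 11.75
```

View pics/sc9.png

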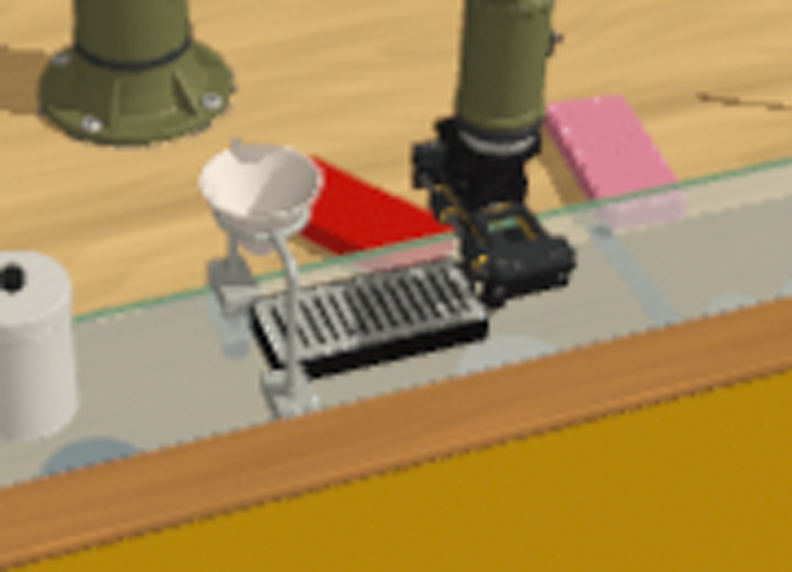

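move_arm([
  [3,0,0,0,0,0],
  [6,0,0,0,0,0],
  [9,0,0,0,0,0],
  [12,0,0,0,0,0],
  [15,0,0,0,0,0],
  [18,0,0,0,0,0],
  [20,0,0,0,0,0],
  [20,0,0,0,0,0],
])

```text
time_s: 12.42
tool_pos: [0.5692, 0.1543, 0.1176]
tool_rot: [-90.0, 0.0, -90.0]
force: [-1.5, 4.8, 3.7]
grip_width: 0.0321
```

```bash
python3 fit.py .570 .043 0; python3 look.py 10
```

```text
score 0.68 924
scene [570.1  42.5  -1.4] err px 71.7
scene rect [569.5  41.8] [105.9 202.5] 0.8 811
now [0.5693 0.1543 0.1175] [-90.01   0.   -89.96] F [-0.3  4.8  2.8] t 12.67
```

View pics/sc10.png

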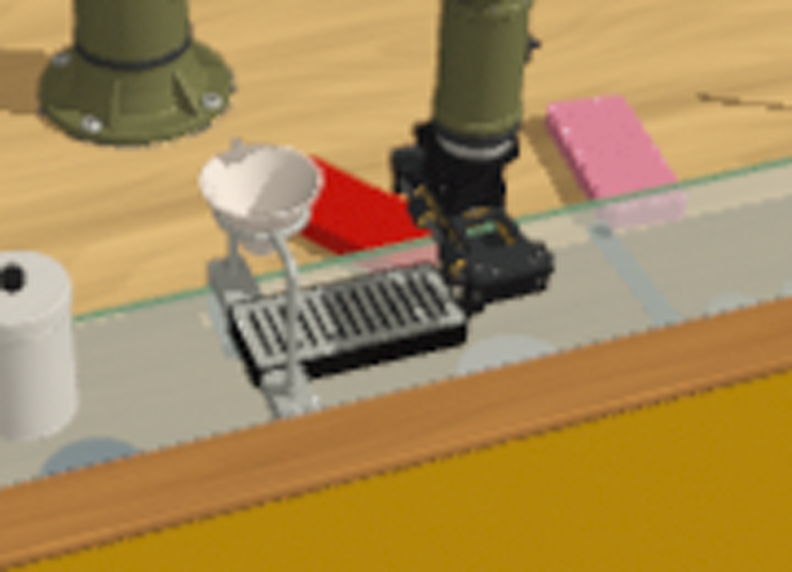

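Moving smoothly at about 5 N. I'll continue 40 mm.

move_arm([
  [3,0,0,0,0,0],
  [6,0,0,0,0,0],
  [9,0,0,0,0,0],
  [12,0,0,0,0,0],
  [15,0,0,0,0,0],
  [18,0,0,0,0,0],
  [20,0,0,0,0,0],
  [20,0,0,0,0,0],
])

```text
time_s: 13.33
tool_pos: [0.5691, 0.1343, 0.1175]
tool_rot: [-90.0, 0.0, -90.0]
force: [-0.8, 4.9, 3.8]
grip_width: 0.0323
```

move_arm([
  [3,0,0,0,0,0],
  [6,0,0,0,0,0],
  [9,0,0,0,0,0],
  [12,0,0,0,0,0],
  [15,0,0,0,0,0],
  [18,0,0,0,0,0],
  [20,0,0,0,0,0],
  [20,0,0,0,0,0],
])

```text
time_s: 14.0
tool_pos: [0.5689, 0.1145, 0.1175]
tool_rot: [-90.1, 0.0, -90.0]
force: [-0.9, 4.9, 3.7]
grip_width: 0.032
```

```bash
python3 fit.py .570 .003 0;python3 fit.py .570 .003 0; python3 look.py 11;python3 ov.py 6 scene 0.570 -0.036 0.570 0.004 0
```

```text
score 0.32 801
scene [544.1  57.2   7.3] err px 970.7
score 0.56 946
scene [570.7   4.7  -0.7] err px 63.0
scene rect [571.6   0.8] [101.3 199. ] 0.3 785
now [0.5689 0.1145 0.1174] [-9.006e+01  1.000e-02 -8.995e+01] F [-1.5  6.   4.8] t 14.35
```

View pics/ov6.png

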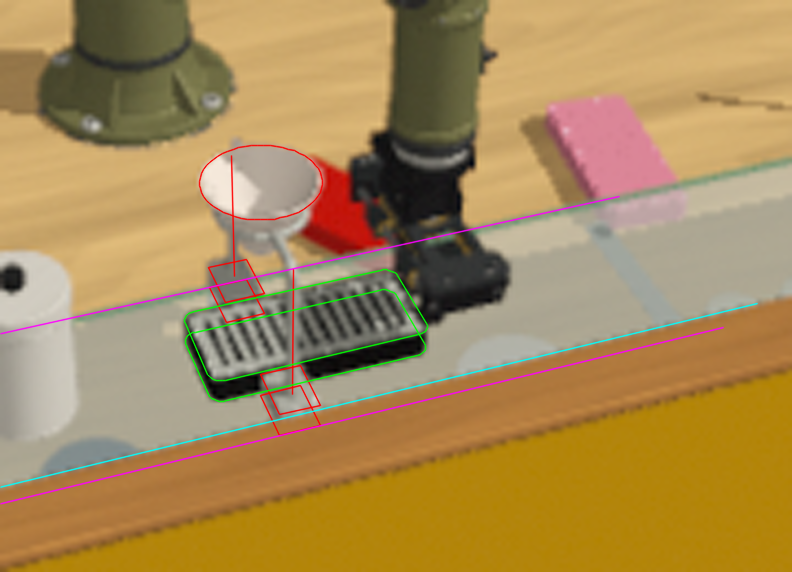

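View pics/si11.png

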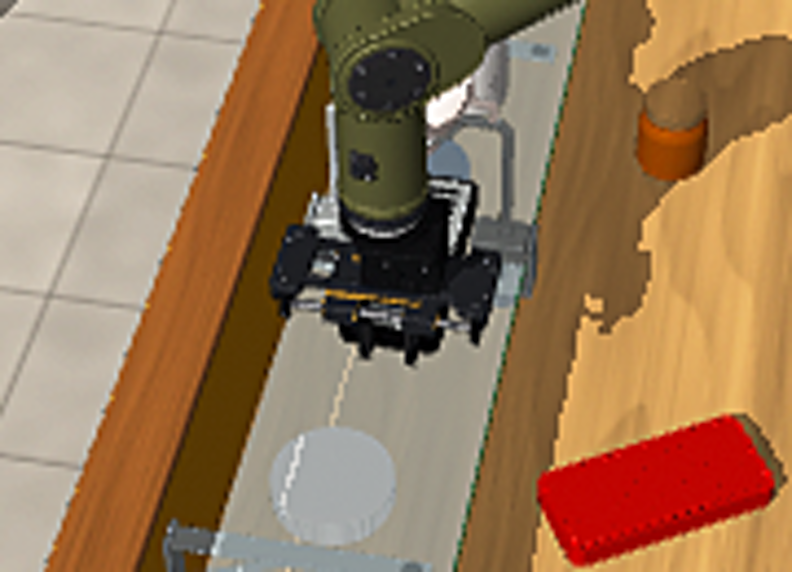

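move_arm([
  [3,0,0,0,0,0],
  [6,0,0,0,0,0],
  [9,0,0,0,0,0],
  [12,0,0,0,0,0],
  [15,0,0,0,0,0],
  [18,0,0,0,0,0],
  [21,0,0,0,0,0],
  [24,0,0,0,0,0],
  [27,0,0,0,0,0],
  [30,0,0,0,0,0],
  [30,0,0,0,0,0],
])

```text
time_s: 15.32
tool_pos: [0.5684, 0.0849, 0.1173]
tool_rot: [-90.1, 0.1, -90.0]
force: [-1.6, 6.8, 3.7]
grip_width: 0.032
```

```bash
python3 fit.py .570 -.026 0;python3 fit.py .570 -.026 0; python3 look.py 12;python3 ov.py 7 scene 0.570 -0.036 0.570 -.026 0
```

```text
score 0.82 1030
scene [ 5.688e+02 -2.840e+01 -1.000e-01] err px 62.0
score 0.89 999
scene [ 5.693e+02 -2.720e+01  1.000e-01] err px 60.1
now [0.5685 0.0849 0.1173] [-9.012e+01  3.000e-02 -8.994e+01] F [-3.4  5.7  4.6] t 15.72
```

View pics/ov7.png

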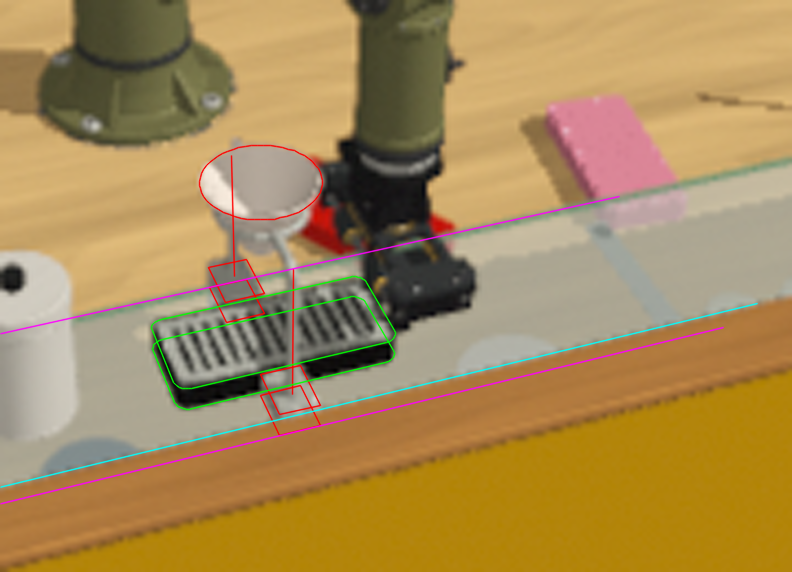

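View pics/si12.png

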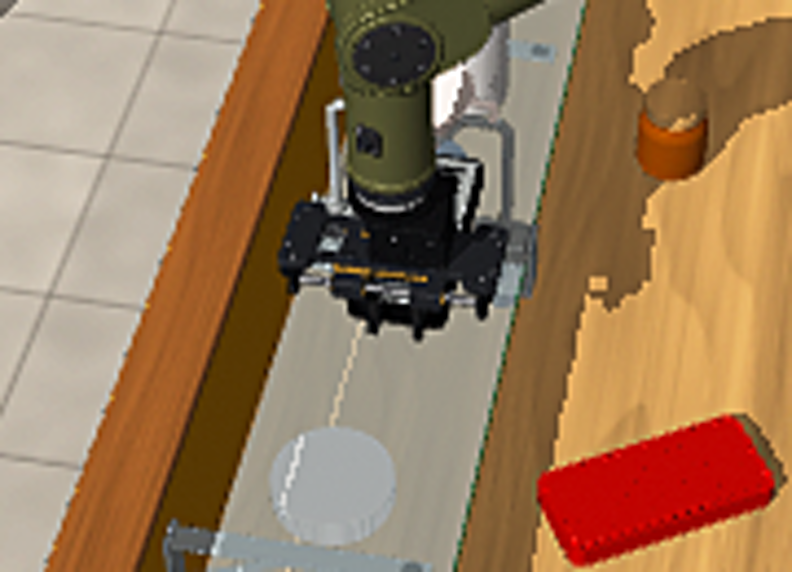

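move_arm([
  [3,0,0,0,0,0],
  [6,0,0,0,0,0],
  [9,0,0,0,0,0],
  [9,0,0,0,0,0],
  [5,0,0,0,0,0],
  [-10,0,0,0,0,0],
  [-40,0,0,0,0,0],
  [-75,0,0,0,0,0],
  [-110,0,0,0,0,0],
  [-110,-40,0,0,0,0],
  [-110,-80,0,0,0,0],
  [-110,-120,0,0,0,0],
  [-150,-120,0,0,0,0],
  [-190,-120,0,0,0,0],
  [-190,-120,0,0,0,0],
])

```text
time_s: 17.02
tool_pos: [0.5672, 0.2815, 0.2377]
tool_rot: [-90.0, 0.2, -89.5]
force: [-2.2, 1.1, -0.5]
grip_width: 0.0321
```

```bash
python3 fit.py .570 -.035 0 scene side;python3 fit.py .570 -.035 0 scene side; python3 look.py 13;python3 ov.py 8 scene 0.570 -0.036 0.570 -.035 0;python3 ov.py 9 side 0.570 -0.036 0.570 -.035 0 195 140 180 130
```

```text
score 0.56 925
scene [ 5.685e+02 -3.490e+01 -5.000e-01] err px 81.2
score 0.85 624
side [571.5 -42.8  -1.1] err px 18.0
score 0.76 984
scene [ 5.687e+02 -3.580e+01 -3.000e-01] err px 52.9
score 0.86 528
side [574.1 -32.3   0.6] err px 22.3
scene rect [575.8 -36.7] [203.9 110.2] 86.4 851
now [0.5697 0.2733 0.2375] [-8.999e+01 -3.000e-02 -9.003e+01] F [-0.1 -1.1  1.2] t 17.57
```

View pics/ov8.png

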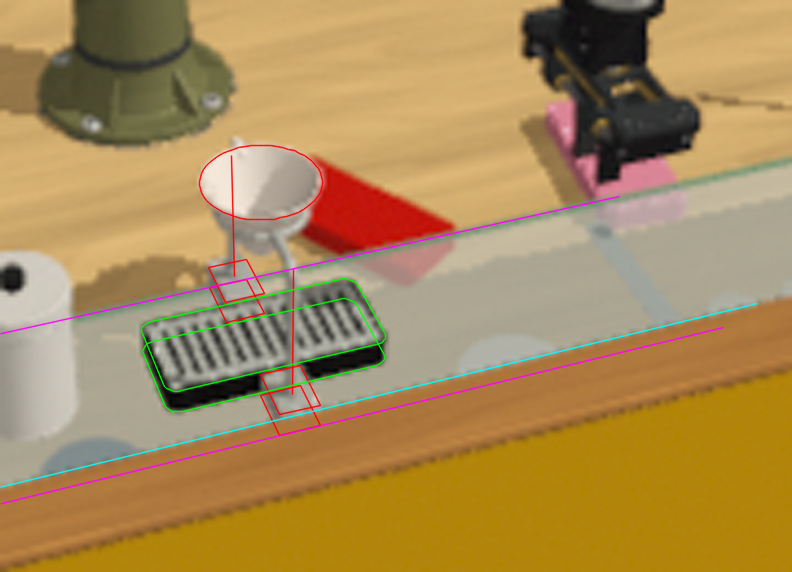

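View pics/ov9.png

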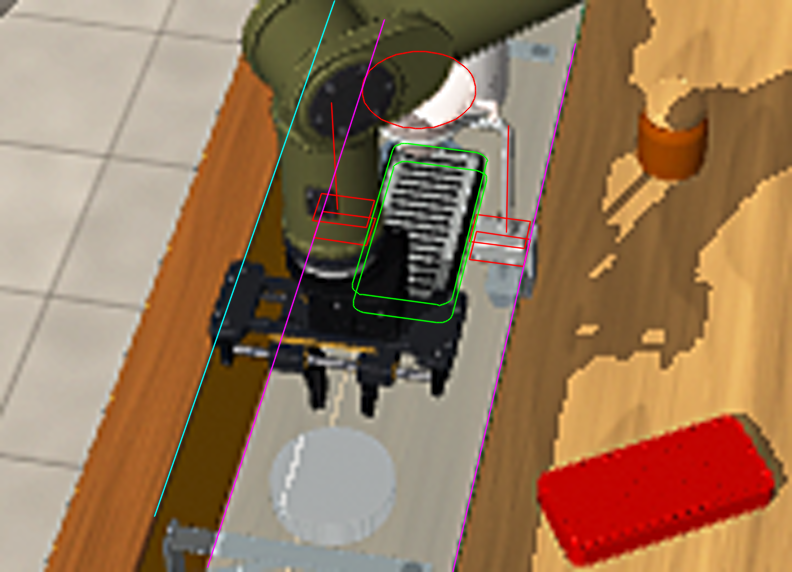

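View pics/si13.png

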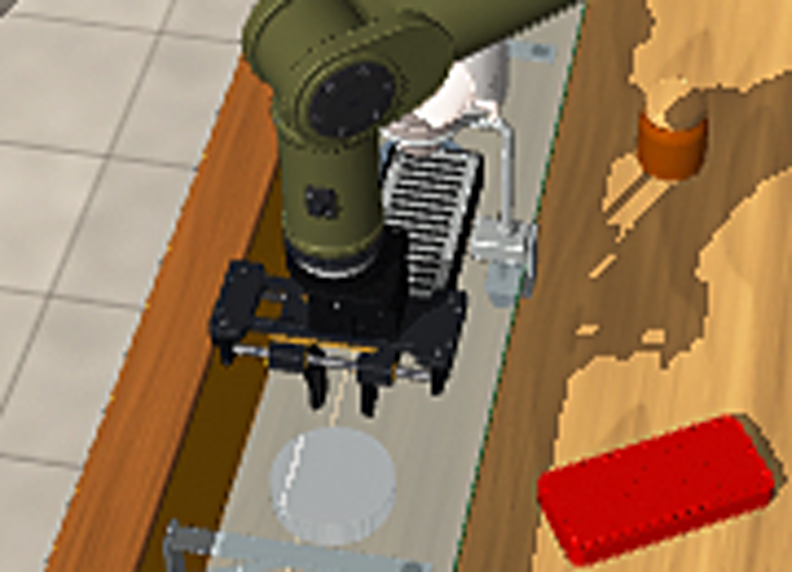

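move_arm([
  [-30,-40,0,0,0,0],
  [-60,-80,0,0,0,0],
  [-90,-110,-20,0,0,0],
  [-110,-130,-50,0,0,0],
  [-110,-150,-80,0,0,0],
  [-110,-150,-110,0,0,0],
  [-110,-150,-110,0,0,0],
  [-110,-150,-110,0,0,0],
  [-110,-150,-110,0,0,0],
])

```text
time_s: 18.42
tool_pos: [0.4599, 0.3835, 0.3875]
tool_rot: [-89.9, -0.1, -90.0]
force: [0.7, 0.0, -0.4]
grip_width: 0.0317
```

```bash
python3 fit.py .570 -.035 0 scene side;python3 fit.py .570 -.035 0 scene side; python3 look.py 14;python3 ov.py 10 side 0.570 -0.036 0.570 -.035 0 195 140 180 130
python3 -c "
from h import *
for n in ['scene','side']:
    p,d=read_camera(n);C=cloud(n,d,camera_info(n))
    q=C[(C[...,2]>.275)&(C[...,2]<.295)&(abs(C[...,0]-.57)<.07)&(abs(C[...,1]+.035)<.07)]
    print(n,'rim',len(q),np.round(cv2.minEnclosingCircle((q[:,:2]*1000).astype(np.float32)),1) if 0 else [np.round(v,1) for v in cv2.minEnclosingCircle((q[:,:2]*1000).astype(np.float32))], np.percentile(q[:,1],[1,99]))
"
```

```text
score 0.62 1008
scene [568.3 -35.9   0.7] err px 72.4
score 0.57 120
side [573.1 -31.9  -0.7] err px 6.4
score 0.82 988
scene [568.9 -34.7   1.4] err px 69.2
score 0.48 144
side [572.6 -26.1  -1.1] err px 6.6
scene rect [572.7 -36. ] [102.  201.3] 0.2 794
now [0.4594 0.3841 0.3874] [-90.02  -0.   -89.97] F [ 0.2 -0.6  0.9] t 18.97
scene rim 232 [array([559.8, -34.8]), np.float64(59.6)] [-0.08411843  0.01142594]
side rim 47 [array([593.8, -26.3]), np.float64(39.5)] [-0.06410433  0.01030522]
```

View pics/ov10.png

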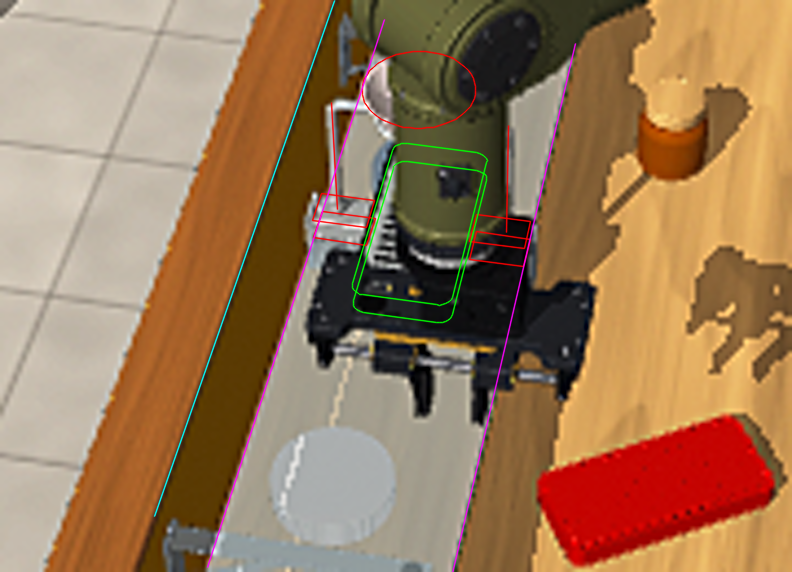

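View pics/sc14.png

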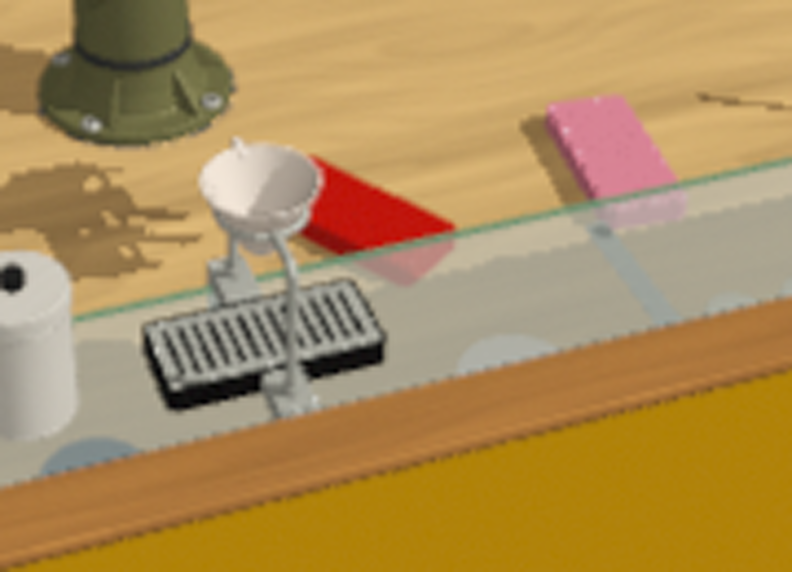

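```bash
python3 -c "
from cell import job; print(job.sign_off())"
```

```text
the job is handed in; nothing more can be done
None
```

I pushed the black grilled drip tray along the glass with the partly closed fingers. It squared up as I pushed, then went through between the clamp feet to a spot under the cone. I then backed the hand away and handed the job in at about 19 s. No verdict was reported.

- **Tray position:** the last scene-camera fits put the tray at about (0.569, -0.035), between 0° and 1.5° off square. The holder, measured with the same camera, is at about (0.570, -0.036), so the tray is within about 1–2 mm of centred. One camera pixel covers about 4 mm there.
- **Forces:** readings at the end of each push were 7.3 N or less. I saw no sign of the tray jamming in the gap.
- **Side-camera check:** this one was inconclusive. The arm partly blocked the view, and its last fits disagreed, giving the tray's y as anything from -0.043 to -0.026. An overlay drawn with the tray at (0.570, -0.035) did line up in that view.
- **Other objects:** I did not re-measure the bystanders at the end. The canister, the only one in the final crop, looked unmoved.

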